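# Swing a brass bar about the post into the sawing jig

### The arm

A 6-joint arm with a two-finger parallel gripper is mounted at the origin on the work surface. World frame = base frame: x ahead of the robot, y to its left, z up, the work surface at z = 0. Lengths are in mm, angles in rad, forces in N, time in s.
With the tool pointing down it reaches from about 250 to 775 mm from the base axis. Payload 4 kg.
Tool frame: the origin (TCP) lies at the very end of the fingers, on their centre line; the grasp point (between the pads) lies 19 mm behind it (robot.tcp_to_grasp is the distance from the TCP to the grasp point, in mm); z points along the fingers, y is the line along which they close (so a half turn about z gives the same grasp; the last joint's range is limited). The gripper opens to 94 mm and grips with 3 to 60 N. Pads are 16 mm wide; open, the fingers measure 119 mm over their backs; the gripper's body (75 mm by 177 mm) begins 78 mm behind the grasp point.
Start: joints at [-1.394, 0.087, 1.371, -0, 1.684, -0.103], TCP at [151.887, -528.631, 205.506] pointing down, gripper open.
Joint ranges: [-3.1, 3.1], [-0.76, 2.03], [0.27, 2.55], [-1.08, 4.22], [0.17, 2.65], [-2.57, 2.57]. Speed limits (rad/s): [2.79, 2.79, 3.14, 3.14, 3.14, 3.14].

### API

Orientations are given as a unit quaternion [x, y, z, w].
In Python, from workcell import robot, optics gives the robot as it stands.
- The arm moves only by the tool play_rows, never from a script. Its argument "steps" is a list of rows, each an object of numbers: "x", "y", "z": the shift along the tool's x, y, z in cm; "roll": the turn about the tool's z in rad. In form: [{"x": .., "y": .., "z": .., "roll": ..}, ...]. A call has 1 to 8 rows; each row is the pose to reach, as a shift and turn from the pose commanded when the call began, along the tool's axes at that moment; what a row does not reach only later rows make up. A row lasts 1/10 s, in which the tool goes at most 50 mm and 8.59 degrees, less where a joint would pass 70% of its speed; a pose out of reach is approached as far as the arm can. A call with a gripper value outside its range is refused whole. "jaw" is the opening, from 0 (shut) to 1 (fully open), set as the call begins (left out, the last holds). The fingers move at their own pace and stop on an object; the grip force is fixed at half the most. Time passes only in rows, so rows that repeat a pose let the fingers close. It gives the time, the measured TCP pose, the force, the opening and the grip force at its end, in the units of the state.
- robot.get_state(): the state, without advancing time (a new reading comes with each control period).
- optics.camera(name): name is "scene" or "top" or "wrist"; returns the picture (384x512x3 uint8, red, green, blue); there is no depth.
- optics.camera_params(name): a dict with "fovy" (degrees; the focal length in pixels is half the picture's height over the tangent of half this angle, whatever the lens; pixels are square), "cx", "cy" (the principal point, pixels), "k1" (the pictures are not rectified: a ray, as slopes to the right and down, at radius r is drawn at 1 + k1 r^2 times it, then the intrinsics apply), "rvec" (rotation vector, rad) and "tvec" (3), from world to camera coordinates, as OpenCV has them; the wrist camera has in their place "mount" (4x4, takes a point from camera to tool coordinates, whose origin is the TCP and whose axes are the flange's). Camera axes: x right, y down, z forward; pixel columns grow to the right and rows downward; lengths in mm; the calibration is good to about 2 mm. A picture is of the moment at which its call begins: read the wrist's pose just before it. camera_params takes no time and is no camera call.
- robot.hand_in(): hands the job in; it is judged then, once.
The state is a dict: "clock": time; "qpos": joint angles; "dq": joint speeds; "effort": joint torques, N m; "eef_pos": TCP position; "eef_rot": TCP orientation; "ft_force": force on the tool from outside, world axes, zero at the start; "moment": the same for the moment, N m; "gripper_width": opening from 0.0 (shut) to 1.0 (fully open); "finger_force": force on a finger pad.
Only numpy, scipy, OpenCV 4.12 (cv2) and the standard library are available. Lean on these libraries where they do the work, as an engineer would, in place of code of your own. Each camera call takes 0.05 s, during which the arm holds its last target. There are 200 camera calls.

### The job

Slide the brass bar flat along the black jig plate, without lifting it, until its heel end is tucked into the corner between the red-topped post and the grey heel stop, then swing the bar about that post, past the white spring roller, into line against the copper fence. Press it firmly home against the fence for half a second or more, with about 16 N and never more than 28 N against fence or post so that the soft metal is not marked, then let go and leave it held by the roller. Leave the box of stones, the ingot and the jar where they are.

Things in the scene. Friction and masses are not known exactly. Their poses are not given: they have to be found in the camera images.
- jig: fixed slick black jig plate 300 mm (x -160 to +140) by 380 mm (y -190 to +190), 10 mm thick. Origin on the table under the middle of the seated bar; jig x points towards the fence (away from the robot at yaw 0), jig y along the fence from heel stop to roller. When home, the bar lies along jig y, heel face on the heel stop, side on the fence
- heel_stop (a point): fixed to the jig: middle of the heel stop's face towards the bar, 8 mm above the plate, at jig x 12, y -115 mm. The stop is a grey block 80 mm (x) by 22 mm (y), 16 mm high above the plate
- post: fixed upright steel post with a red top, 16 mm diameter, 28 mm high above the plate; origin on its axis at plate level, at jig x -18.5, y -85 mm. The bar passes on its +x side, between post and fence line; when the bar is home there is 1.5 mm of play between bar and post
- fence: fixed copper fence block, 110 mm long along jig y (y 0 to 110 mm), 20 mm thick, 14 mm high above the plate; origin at plate level in the middle of the face that the bar comes to lie against (the plane jig x = +9 mm), same axes as the jig
- catch (a joint): travel of the spring roller, m: 0 = fully sprung out, grows as it is pushed along jig +y (stop at 7 mm). Damped spring, 3.4 N at 0 plus 0.4 N per mm. The swinging bar's free end pushes it back about 3 mm (roughly 5 to 10 N of push on the bar); it then springs in behind the bar's near edge, reads under 1 mm, and holds the bar on fence and heel stop
- roller (a point): axis of the white roller, at plate level (moves with the catch); 18 mm diameter, 14 mm high, turns freely; with the catch at 0 at jig x -15, y 120.7 mm. Behind it (+y) a fixed grey housing 14 mm high, jig x -36 to -4, y 135 to 169 mm
- bar: loose square brass bar 18 x 18 x 230 mm, about 0.6 kg, flat on the plate. Origin under the middle of its heel end; bar y points from heel to free end, +x is the side that goes to the fence, z up. Starts turned 0.42 to 0.62 rad counter-clockwise from the jig (free end towards the robot), heel 20 to 60 mm short of the corner and on the fence side of the post
- bar_corner (a point): heel corner of the bar on its post side (-9 mm bar x, at the heel face), at mid height: the corner that goes to the heel stop
- bar_middle (a point): middle of the bar
- bar_free_end (a point): middle of the bar's free end face
- stone_box: loose open black box of pale stones, 54 x 54 x 20 mm, on the plate behind the fence; origin under its centre; leave alone
- ingot: loose pale metal ingot 26 x 65 x 14 mm, on the plate behind the heel stop and fence; origin under its centre; leave alone
- jar: loose glass jar with a blue cap, 40 mm diameter, 48 mm high, on the robot's side of the plate near the heel; origin under its centre; leave alone
Mind the look-alikes: they are no part of the job. What is meant by the bar is not blue, and is the larger of those in its own colour.

How it is judged (in metres and radians):
On the way, in this order (a step that is already met when the one before it is completed fails the run):
1. the bar, still turned well out of line (more than 0.2 rad), has its heel corner within 9 mm of the heel stop and its side within 4 mm of the post (x of post in the frame of bar above -0.021 m and angle between the y axis of bar and the y axis of jig, either way round above 0.2 rad and y of bar_corner in the frame of jig below -0.106 m), for 0.1 s.
2. the bar is in line, behind the roller, and pressed on the fence with more than 12 N for half a second (angle between the y axis of bar and the y axis of jig, either way round below 0.025 rad and y of bar in the frame of jig below -0.112 m and x of bar_free_end in the frame of jig above -0.003 m and x of bar in the frame of jig above -0.004 m and value of joint catch below 0.0024 m and contact force between bar and fence above 12 N), for 0.5 s.
At the end, for the whole second after the job is handed in: The bar lies flat and still on the plate, within 0.025 rad of the fence line, heel face within 3 mm of the heel stop, free end within 3 mm and heel within 4 mm of the fence line, the roller sprung back in behind it (catch below 2.4 mm) (angle between the y axis of bar and the y axis of jig, either way round below 0.025 rad and y of bar in the frame of jig below -0.112 m and x of bar_free_end in the frame of jig above -0.003 m and x of bar in the frame of jig above -0.004 m and value of joint catch below 0.0024 m and z of bar in the frame of jig below 0.013 m and angle between bar's own z axis and vertical below 0.03 rad and linear speed of bar below 0.01 m/s); the robot touches nothing.
It fails at once if the bar is pressed on the fence with more than 28 N (contact force between bar and fence above 28 N).
It fails at once if the bar is pressed on the post with more than 28 N (contact force between bar and post above 28 N).
It fails at once if the bar is lifted more than 10 mm off the plate (z of bar_middle in the frame of jig above 0.029 m).
It fails at once if the stone box, ingot or jar is moved more than 15 mm (distance of any of stone_box, ingot, jar from where it was at the start of the episode above 0.015 m).
It also fails if it takes over 61 s, if anything falls off the work surface, if the arm or the gripper's body presses on something with over 40 N, if the wrist force passes 120 N, or if a joint passes its speed limit or range.

## Working session

There is one attempt and no reset: what is moved stays moved. The work goes in short steps, Python scripts to look and compute and a tool call to move; the robot and the scene stay as the last step left them, time stands still between calls to the robot, and variables do not carry over. Pictures are saved under pics/ and viewed, at most 10 in all, crops included, and the job is handed in when it is done.

Besides the shell and the picture viewer there is one more tool, called after "Request:" by a JSON object that holds its "fn" and its "kwargs". play_rows: Moves the arm, as the interface text tells. Its arguments: {"type":"object","properties":{"steps":{"type":"array","items":{"type":"object","properties":{"x":{"type":"number"},"y":{"type":"number"},"z":{"type":"number"},"roll":{"type":"number"}}}},"jaw":{"type":"number"}},"required":["steps"]}

```bash
mkdir -p pics; ls; python3 - <<'E'
from workcell import robot, optics
import cv2
print(robot.get_state())
for n in("top","scene"):
    cv2.imwrite(f"pics/{n}0.png",cv2.resize(optics.camera(n)[:,:,::-1],(800,600)))
    print(optics.camera_params(n))
print(optics.camera_params("wrist"))
E
```

```text
pics
{'clock': 0.0, 'qpos': array([-1.39410597e+00,  8.79624248e-02,  1.37224376e+00, -2.11018596e-05,
        1.68357997e+00, -1.03113667e-01]), 'dq': array([-0.00030846, -0.00041622, -0.00051766, -0.00031978,  0.00154086,
        0.00078641]), 'effort': array([-1.41144570e-03, -3.40181816e+01, -3.02431118e+01,  7.15924194e-02,
        3.28451407e-02, -1.74103711e-04]), 'eef_pos': array([ 151.77744334, -528.07909601,  204.30543535]), 'eef_rot': array([ 9.90229233e-01,  1.39444838e-01, -5.08166708e-05, -1.09562376e-03]), 'ft_force': array([-0.35609795, -0.49042275,  0.70313253]), 'moment': array([-0.03653136, -0.06373727, -0.02862377]), 'finger_force': 0.0, 'gripper_width': 1.0022051402565104}
{'fovy': 51.29400853462019, 'cx': 260.7299766475869, 'cy': 197.92152659463605, 'k1': -0.08710419638532245, 'rvec': array([ 2.15104373, -2.18091802,  0.13999492]), 'tvec': array([  49.31392992,  575.33294627, 1083.20198482])}
{'fovy': 56.04596543816351, 'cx': 256.7646489969033, 'cy': 189.92949995982946, 'k1': 0.026464949018927347, 'rvec': array([ 2.14761601,  1.46830538, -0.45939555]), 'tvec': array([-248.07043764, -368.72891628, 1256.9034957 ])}
{'fovy': 66.3567904327038, 'cx': 255.25111207327652, 'cy': 186.66722143229063, 'k1': -0.021711104569635212, 'mount': array([[-2.67267945e-04, -9.68884205e-01, -2.47514296e-01,
         7.24105377e+01],
       [ 9.99999290e-01,  2.84722333e-05, -1.19126070e-03,
         6.82710049e-01],
       [ 1.16124096e-03, -2.47514439e-01,  9.68883509e-01,
        -1.79618258e+02],
       [ 0.00000000e+00,  0.00000000e+00,  0.00000000e+00,
         1.00000000e+00]])}
```

View pics/top0.png

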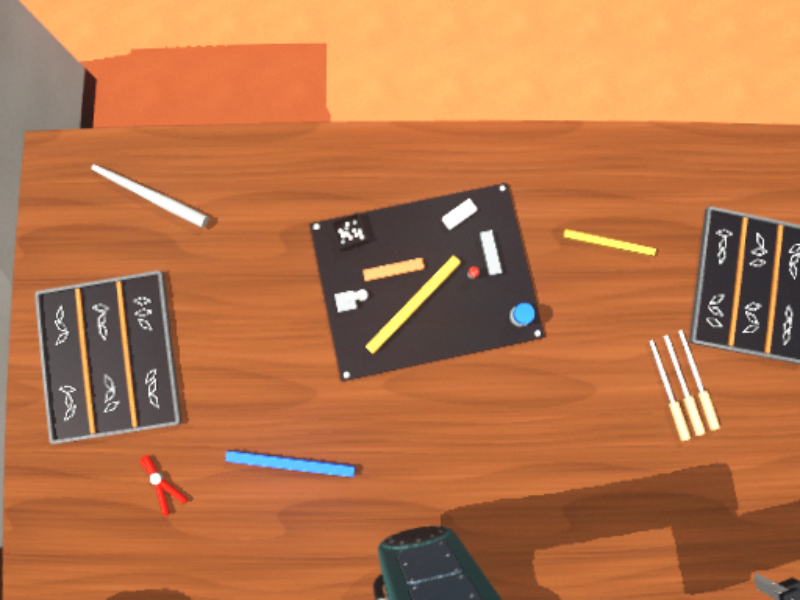

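View pics/scene0.png

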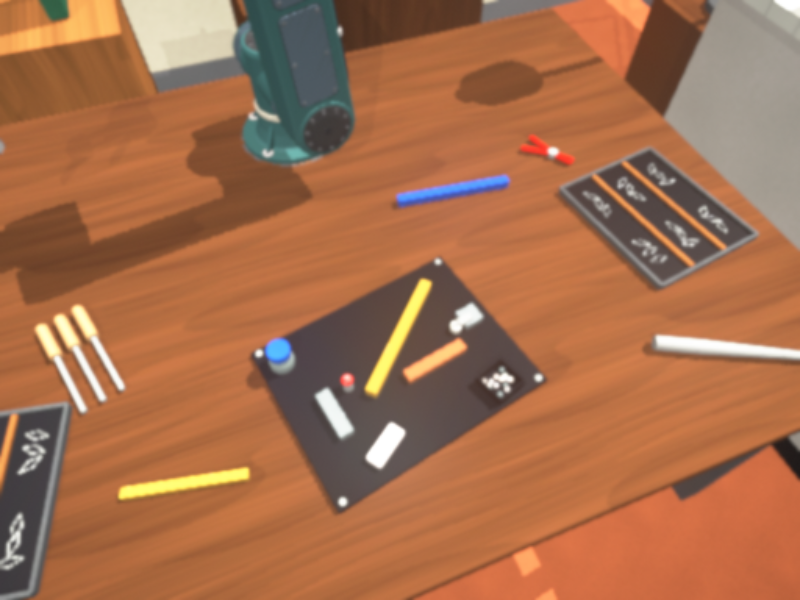

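The top view (800x600 scale) shows the bar from (370,349) to (457,260), post at (474,272), heel stop at (490,252), fence at (393,269) and roller at (360,295). Plate screws are at (316,226), (504,188), (540,334) and (346,375).

```bash
cat > h.py <<'E'
import numpy as np, cv2
from scipy.spatial.transform import Rotation as R
from workcell import robot, optics
def campose(n, st=None):
    p=optics.camera_params(n)
    if n=="wrist":
        T=np.eye(4);T[:3,:3]=R.from_quat(st["eef_rot"]).as_matrix();T[:3,3]=st["eef_pos"]
        M=T@p["mount"];return p,M[:3,:3],M[:3,3]
    Rm=cv2.Rodrigues(p["rvec"])[0];return p,Rm.T,-Rm.T@p["tvec"]
def cast(n,uv,z,st=None):
    p,Rm,c=campose(n,st);f=192/np.tan(np.radians(p["fovy"]/2))
    K=np.array([[f,0,p["cx"]],[0,f,p["cy"]],[0,0,1]])
    uv=np.array(uv,float).reshape(-1,1,2)
    s=cv2.undistortPoints(uv,K,np.array([p["k1"],0,0,0,0.])).reshape(-1,2)
    d=np.c_[s,np.ones(len(s))]@Rm.T
    return (c+d*((z-c[2])/d[:,2])[:,None])[:,:2]
def blobs(img,lo,hi,amin=20):
    hsv=cv2.cvtColor(img,cv2.COLOR_RGB2HSV)
    m=cv2.inRange(hsv,np.array(lo),np.array(hi))
    cs,_=cv2.findContours(m,cv2.RETR_EXTERNAL,cv2.CHAIN_APPROX_NONE)
    return sorted([c for c in cs if cv2.contourArea(c)>=amin],key=cv2.contourArea)[::-1]
E
python3 - <<'E'
from h import *
im=optics.camera("top");cv2.imwrite("pics/top_raw.png",im[:,:,::-1])
hsv=cv2.cvtColor(im,cv2.COLOR_RGB2HSV)
k=.64
for nm,(u,v) in dict(bar=(413,305),fence=(393,269),post=(474,272),stop=(490,252),plate=(330,280),roller=(360,295),screw=(316,226)).items(): print(nm,hsv[int(v*k),int(u*k)])
c=blobs(im,(22,120,120),(34,255,255),200)
for b in c:
    w=cast("top",b.reshape(-1,2),28);r=cv2.minAreaRect(w.astype(np.float32));print("yellow",r,cv2.boxPoints(r).round(1).tolist())
# plate contour
x0,x1,y0,y1=[int(a*k) for a in(295,555,175,390)]
sub=hsv[y0:y1,x0:x1]
m=((sub[:,:,2]<80)).astype(np.uint8)*255
m=cv2.morphologyEx(m,cv2.MORPH_OPEN,np.ones((5,5)))
cs=max(cv2.findContours(m,0,1)[0],key=cv2.contourArea).reshape(-1,2)+[x0,y0]
w=cast("top",cs,10);r=cv2.minAreaRect(w.astype(np.float32));print("plate",r,cv2.boxPoints(r).round(1).tolist())
print("screws",cast("top",np.array([(316,226),(504,188),(540,334),(346,375)])*k,10).round(1).tolist())
print("post",cast("top",[(474*k,272*k)],38),"stop c",cast("top",[(488*k,252*k)],26),"fence c",cast("top",[(393*k,268*k)],24))
sub=im[:, :].copy()
for b in blobs(im,(0,150,80),(6,255,255),8)+blobs(im,(174,150,80),(180,255,255),8):
    q=b.reshape(-1,2).mean(0)
    if 190<q[0]<350 and 110<q[1]<250: print("red",q,cast("top",q,38))
for b in blobs(im,(8,100,120),(18,190,255),8):
    q=b.reshape(-1,2)
    if 230<q.mean(0)[0]<275 and 160<q.mean(0)[1]<185: print("fence",cv2.contourArea(b),cv2.minAreaRect(cast("top",q,24).astype(np.float32)))
E
```

```text
bar [ 30 132 255]
fence [ 22 116 255]
post [  4 145 255]
stop [ 90   3 249]
plate [177  36  71]
roller [ 30   1 254]
screw [  0   0 254]
yellow ((587.1851806640625, 31.433853149414062), (20.04155158996582, 230.15301513671875), 45.49575424194336) [[498.1000061035156, 105.0], [662.2000122070312, -56.400001525878906], [676.2999877929688, -42.099998474121094], [512.0999755859375, 119.19999694824219]]
yellow ((696.8816528320312, -333.3411560058594), (173.02633666992188, 13.844720840454102), 77.7784423828125) [[671.7999877929688, -416.3999938964844], [685.2999877929688, -419.3999938964844], [722.0, -250.3000030517578], [708.4000244140625, -247.3000030517578]]
plate ((633.697021484375, 5.6342926025390625), (296.5558776855469, 376.4104309082031), 11.334877014160156) [[451.29998779296875, 161.0], [525.2999877929688, -208.0], [816.0999755859375, -149.8000030517578], [742.0999755859375, 219.3000030517578]]
screws [[736.8, 208.7], [806.1, -144.1], [530.0, -200.7], [460.8, 153.6]]
post [[641.2927163  -79.27414025]] stop c [[ 680.19521078 -107.4358391 ]] fence c [[652.9399166   66.32275527]]
red [303.04 173.36] [[643.3550017  -78.43001229]]
```

Plate fit is 296x376 mm (true 300x380). The predicted post (642,-79) matches the measured one, and the bar is 230 mm long at 0.60 rad, so the frame is good. I'll go above the bar's middle.

```bash
cat >> h.py <<'E'
JO=np.array([643.5,7.6]);JA=np.radians(11.33)
JX=np.array([np.cos(JA),np.sin(JA)]);JY=np.array([-JX[1],JX[0]])
def j2w(x,y): return JO+x*JX+y*JY
def w2j(p): d=np.asarray(p)-JO; return np.c_[d@JX,d@JY].round(1).tolist()
def delta(p,yaw,st=None):
    st=st or robot.get_state();Rm=R.from_quat(st["eef_rot"]).as_matrix()
    d=Rm.T@(np.array(p)-st["eef_pos"])/10
    a=np.arctan2(Rm[1,0],Rm[0,0]);r=-(yaw-a);r=(r+np.pi)%(2*np.pi)-np.pi
    print("shift cm",d.round(2),"roll",round(r,3),"| tcp",st["eef_pos"].round(1),"yaw",round(a,3),"F",st["ft_force"].round(1),"w",round(st["gripper_width"],3),"t",round(st["clock"],2),"q6",st["qpos"][5].round(2))
E
python3 -c "
from h import *
delta((587,31,120),np.radians(135.5))"
```

```text
shift cm [ 57.27 -41.72   8.54] roll -2.085 | tcp [ 151.8 -528.2  204.6] yaw 0.28 F [0.6 0.9 0.1] w 0.997 t 0.15 q6 -0.1
```

Request:
{"fn": "play_rows", "kwargs": {"steps": [{"x":57.3,"y":-41.7,"z":8.5,"roll":-2.085},{"x":57.3,"y":-41.7,"z":8.5,"roll":-2.085},{"x":57.3,"y":-41.7,"z":8.5,"roll":-2.085},{"x":57.3,"y":-41.7,"z":8.5,"roll":-2.085},{"x":57.3,"y":-41.7,"z":8.5,"roll":-2.085},{"x":57.3,"y":-41.7,"z":8.5,"roll":-2.085},{"x":57.3,"y":-41.7,"z":8.5,"roll":-2.085},{"x":57.3,"y":-41.7,"z":8.5,"roll":-2.085}], "jaw": 0.6}}

```text
clock: 0.95
eef_pos: [396.7, -213.5, 157.5]
eef_rot: [0.737, 0.676, -0.0, 0.0]
ft_force: [-0.0, -0.5, -0.2]
gripper_width: 0.6
finger_force: 0.0
```

```bash
python3 -c "
from h import *
delta((587,31,120),np.radians(135.5))"
```

```text
shift cm [25.97 16.88  3.75] roll -0.879 | tcp [ 396.7 -213.5  157.5] yaw 1.486 F [-0.  -0.5 -0.2] w 0.6 t 0.95 q6 -0.53
```

Request:
{"fn": "play_rows", "kwargs": {"steps": [{"x":26,"y":16.9,"z":3.8,"roll":-0.88},{"x":26,"y":16.9,"z":3.8,"roll":-0.88},{"x":26,"y":16.9,"z":3.8,"roll":-0.88},{"x":26,"y":16.9,"z":3.8,"roll":-0.88},{"x":26,"y":16.9,"z":3.8,"roll":-0.88},{"x":26,"y":16.9,"z":3.8,"roll":-0.88},{"x":26,"y":16.9,"z":3.8,"roll":-0.88},{"x":26,"y":16.9,"z":3.8,"roll":-0.88}]}}

```text
clock: 1.75
eef_pos: [587.9, 29.6, 118.5]
eef_rot: [0.38, 0.925, -0.001, -0.001]
ft_force: [0.0, -1.0, -0.5]
gripper_width: 0.602
finger_force: 0.0
```

```bash
cat > look.py <<'E'
from h import *
import sys
st=robot.get_state();im=optics.camera("wrist")
cv2.imwrite(f"pics/{sys.argv[1]}.png",im[:,:,::-1])
delta((587,31,120),np.radians(135.5),st)
for b in blobs(im,(22,100,120),(36,255,255),200)[:2]:
    q=b.reshape(-1,2); r=cv2.minAreaRect(q.astype(np.float32))
    w=cast("wrist",q,28,st);r=cv2.minAreaRect(w.astype(np.float32))
    print("yellow",np.round(r[0],1),np.round(r[1],1),round(r[2],1),cv2.boxPoints(r).round(1).tolist(),"jig",w2j(cv2.boxPoints(r)))
for b in blobs(im,(0,130,80),(7,255,255),30)[:3]+blobs(im,(173,130,80),(180,255,255),30)[:3]:
    q=b.reshape(-1,2).mean(0);w=cast("wrist",q,38,st);print("red",q.round(),cv2.contourArea(b),w.round(1),w2j(w))
E
python3 look.py w1
```

```text
shift cm [ 0.16  0.04 -0.15] roll -0.003 | tcp [587.9  29.6 118.5] yaw 2.362 F [ 0.  -1.  -0.5] w 0.602 t 1.75 q6 -0.84
yellow [583.9  38.2] [ 18.8 212.6] 45.5 [[501.3999938964844, 105.9000015258789], [653.2000122070312, -43.0], [666.4000244140625, -29.600000381469727], [514.5999755859375, 119.30000305175781]] jig [[-120.0, 124.3], [-0.4, -51.5], [15.1, -40.9], [-104.5, 134.9]]
yellow [ 585.1 -145.2] [ 9.9 64.7] 36.5 [[561.9000244140625, -122.0999984741211], [600.4000244140625, -174.10000610351562], [608.2999877929688, -168.3000030517578], [569.7999877929688, -116.30000305175781]] jig [[-105.5, -111.2], [-78.0, -169.7], [-69.1, -165.5], [-96.6, -107.0]]
```

View pics/w1.png

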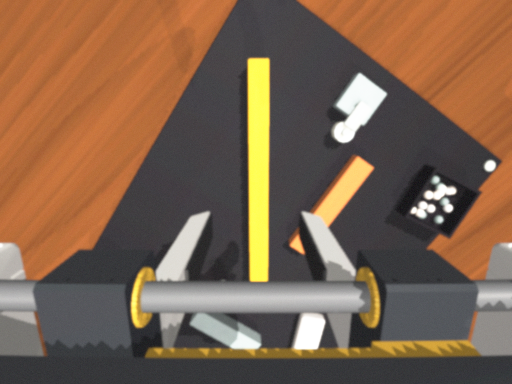

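The wrist view shows the bar centred between the fingers (columns 248–269), with the free end at row 58 agreeing with the top view within 3 mm. The heel is hidden behind the gripper. I'll descend and grip.

Request:
{"fn": "play_rows", "kwargs": {"steps": [{"z":5},{"z":8},{"z":9.5},{"z":10.3},{"z":10.4},{"z":10.4}]}}

```text
invalid input
```

Request:
{"fn": "play_rows", "kwargs": {"steps": [{"z":0},{"z":0},{"z":0},{"z":0},{"z":0},{"z":0}], "jaw": 0.1}}

```text
invalid input
```

Request:
{"fn": "play_rows", "kwargs": {"steps": [{"x":0,"y":0,"z":5,"roll":0},{"x":0,"y":0,"z":8,"roll":0},{"x":0,"y":0,"z":9.5,"roll":0},{"x":0,"y":0,"z":10.3,"roll":0},{"x":0,"y":0,"z":10.4,"roll":0},{"x":0,"y":0,"z":10.4,"roll":0}]}}

```text
clock: 2.4
eef_pos: [589.0, 27.6, 17.6]
eef_rot: [0.381, 0.924, 0.0, 0.001]
ft_force: [-0.1, 0.1, 1.0]
gripper_width: 0.602
finger_force: 0.0
```

Request:
{"fn": "play_rows", "kwargs": {"steps": [{"x":0,"y":0,"z":0,"roll":0},{"x":0,"y":0,"z":0,"roll":0},{"x":0,"y":0,"z":0,"roll":0},{"x":0,"y":0,"z":0,"roll":0},{"x":0,"y":0,"z":0,"roll":0},{"x":0,"y":0,"z":0,"roll":0}], "jaw": 0.1}}

```text
clock: 3.0
eef_pos: [588.6, 28.8, 16.1]
eef_rot: [0.381, 0.925, 0.001, 0.001]
ft_force: [2.7, 1.9, 0.7]
gripper_width: 0.193
finger_force: 30.0
```

Request:
{"fn": "play_rows", "kwargs": {"steps": [{"x":-0.5,"y":-0.2,"z":0,"roll":0},{"x":-1.2,"y":-0.5,"z":0,"roll":0},{"x":-1.9,"y":-0.8,"z":0,"roll":0},{"x":-2.6,"y":-1.1,"z":0,"roll":0},{"x":-3.2,"y":-1.4,"z":0,"roll":0},{"x":-3.6,"y":-1.6,"z":0,"roll":0},{"x":-3.7,"y":-1.7,"z":0,"roll":0},{"x":-3.7,"y":-1.7,"z":0,"roll":0}]}}

```text
clock: 3.8
eef_pos: [602.8, -10.6, 16.1]
eef_rot: [0.381, 0.924, -0.0, 0.001]
ft_force: [1.0, 1.9, 3.6]
gripper_width: 0.192
finger_force: 30.0
```

```bash
cat > ct.py <<'E'
from h import *
import sys
st=robot.get_state();im=optics.camera("top");cv2.imwrite(f"pics/{sys.argv[1]}.png",cv2.resize(im[105:255,180:360],(720,600),interpolation=cv2.INTER_CUBIC)[:,:,::-1])
delta((587,31,120),np.radians(135.5),st)
for b in blobs(im,(22,120,120),(34,255,255),60)[:3]:
    q=b.reshape(-1,2)
    if 180<q.mean(0)[0]<360:
        w=cast("top",q,28);r=cv2.minAreaRect(w.astype(np.float32));print("yellow",np.round(r[1],1),round(r[2],2),"jig",w2j(cv2.boxPoints(r)))
E
python3 ct.py t2
```

```text
shift cm [  4.04   1.84 -10.39] roll -0.006 | tcp [602.8 -10.6  16.1] yaw 2.359 F [1.  1.9 3.6] w 0.192 t 3.8 q6 -0.9
yellow [17.9 52. ] 44.36 jig [[-89.3, 40.4], [-61.0, -3.1], [-45.9, 6.7], [-74.3, 50.2]]
```

View pics/t2.png

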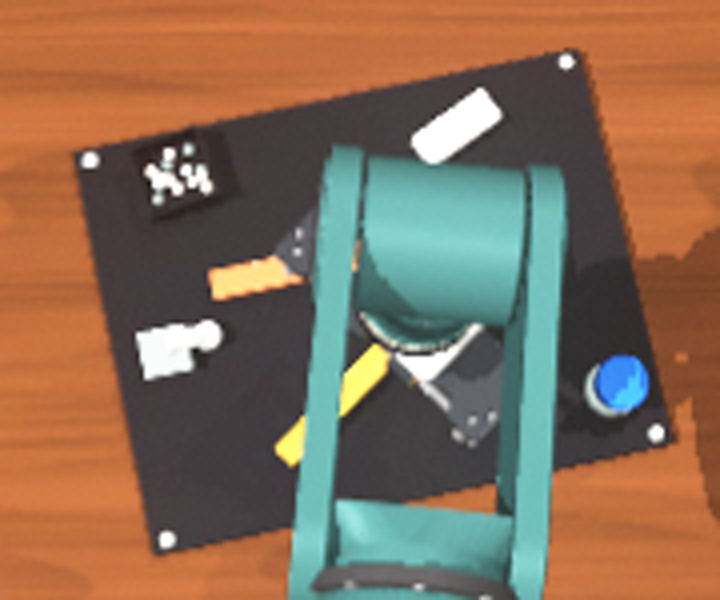

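The arm hides the heel in the top view; the free end sits near (285,450) in the crop. Dead reckoning puts the bar about 4 mm from the post and the corner at about -108.5. I'll creep in while watching the force.

Request:
{"fn": "play_rows", "kwargs": {"steps": [{"x":-0.1,"y":-0.1,"z":0,"roll":0},{"x":-0.2,"y":-0.2,"z":0,"roll":0},{"x":-0.25,"y":-0.25,"z":0,"roll":0},{"x":-0.25,"y":-0.25,"z":0,"roll":0}]}}

```text
clock: 4.25
eef_pos: [602.7, -12.2, 16.2]
eef_rot: [0.381, 0.925, 0.001, 0.0]
ft_force: [0.8, 5.5, 4.6]
gripper_width: 0.19
finger_force: 30.0
```

```bash
python3 - <<'E'
from h import *
st=robot.get_state();im=optics.camera("scene")
delta((587,31,120),np.radians(135.5),st)
cv2.imwrite("pics/s2.png",cv2.resize(im[150:310,150:350],(750,600),interpolation=cv2.INTER_CUBIC)[:,:,::-1])
for b in blobs(im,(20,120,120),(36,255,255),60)[:3]:
    q=b.reshape(-1,2)
    if q.mean(0)[0]>160:
        w=cast("scene",q,28);r=cv2.minAreaRect(w.astype(np.float32));print("yellow",np.round(r[1],1),round(r[2],2),"jig",w2j(cv2.boxPoints(r)))
E
```

```text
shift cm [  4.16   1.99 -10.38] roll -0.004 | tcp [602.7 -12.2  16.2] yaw 2.361 F [0.8 5.5 4.6] w 0.19 t 4.25 q6 -0.91
yellow [ 21.3 127.6] 45.57 jig [[-58.4, -4.8], [13.4, -110.3], [31.0, -98.3], [-40.8, 7.1]]
```

View pics/s2.png

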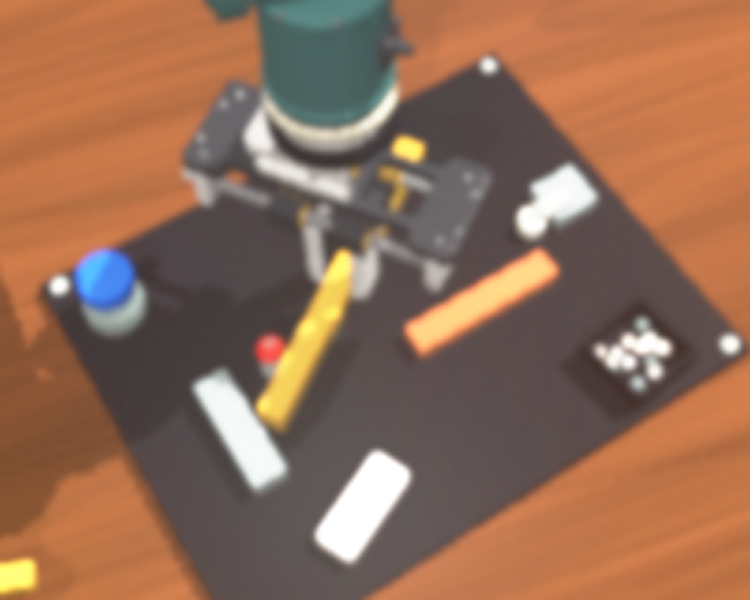

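The scene view shows the bar's side at the post (270,350) and the heel corner (262,415) a few mm from the stop's edge (~252). I'll nudge towards the post, then along the bar.

Request:
{"fn": "play_rows", "kwargs": {"steps": [{"x":0,"y":-0.1,"z":0,"roll":0},{"x":0,"y":-0.1,"z":0,"roll":0},{"x":0,"y":-0.1,"z":0,"roll":0}]}}

```text
clock: 4.6
eef_pos: [602.5, -12.7, 16.1]
eef_rot: [0.38, 0.925, 0.001, 0.001]
ft_force: [3.6, 5.2, 4.0]
gripper_width: 0.188
finger_force: 30.0
```

Request:
{"fn": "play_rows", "kwargs": {"steps": [{"x":-0.1,"y":0,"z":0,"roll":0},{"x":-0.2,"y":0,"z":0,"roll":0},{"x":-0.2,"y":0,"z":0,"roll":0}]}}

```text
clock: 4.9
eef_pos: [603.0, -13.5, 16.1]
eef_rot: [0.38, 0.925, 0.001, -0.0]
ft_force: [0.5, 7.5, 5.5]
gripper_width: 0.187
finger_force: 30.1
```

Request:
{"fn": "play_rows", "kwargs": {"steps": [{"x":-0.1,"y":0,"z":0,"roll":0},{"x":-0.2,"y":0,"z":0,"roll":0},{"x":-0.2,"y":0,"z":0,"roll":0}]}}

```text
clock: 5.2
eef_pos: [604.2, -14.8, 16.1]
eef_rot: [0.38, 0.925, 0.001, -0.001]
ft_force: [-1.0, 7.1, 5.3]
gripper_width: 0.189
finger_force: 30.1
```

Request:
{"fn": "play_rows", "kwargs": {"steps": [{"x":0,"y":-0.1,"z":0,"roll":0},{"x":0,"y":-0.15,"z":0,"roll":0},{"x":0,"y":-0.15,"z":0,"roll":0}]}}

```text
clock: 5.5
eef_pos: [604.2, -15.1, 16.1]
eef_rot: [0.38, 0.925, 0.003, 0.0]
ft_force: [2.0, 9.5, 4.0]
gripper_width: 0.188
finger_force: 30.1
```

Request:
{"fn": "play_rows", "kwargs": {"steps": [{"x":-0.1,"y":0,"z":0,"roll":0},{"x":-0.15,"y":0,"z":0,"roll":0},{"x":-0.15,"y":0,"z":0,"roll":0}]}}

```text
clock: 5.8
eef_pos: [604.7, -15.9, 16.1]
eef_rot: [0.38, 0.925, 0.002, -0.001]
ft_force: [1.4, 9.5, 5.3]
gripper_width: 0.191
finger_force: 30.2
```

The post is felt (8 N) and the heel is on the stop, so the bar is tucked at about 0.59 rad. I'll release, rise and set up the push on the free end with shut fingers.

Request:
{"fn": "play_rows", "kwargs": {"steps": [{"x":0,"y":0,"z":0,"roll":0},{"x":0,"y":0,"z":0,"roll":0},{"x":0,"y":0,"z":0,"roll":0},{"x":0,"y":0,"z":0,"roll":0},{"x":0,"y":0,"z":-3,"roll":0},{"x":0,"y":0,"z":-6,"roll":0},{"x":0,"y":0,"z":-7,"roll":0},{"x":0,"y":0,"z":-7,"roll":0}], "jaw": 0.5}}

```text
clock: 6.6
eef_pos: [605.6, -19.6, 87.8]
eef_rot: [0.381, 0.924, 0.0, 0.002]
ft_force: [-0.6, 0.9, -0.3]
gripper_width: 0.499
finger_force: 0.0
```

```bash
cat >> h.py <<'E'
def swing(th,yb,xoff):
    "bar at angle th on post and stop: world of point (xoff,yb) in bar frame"
    Rm=lambda v:np.array([v[0]*np.cos(th)-v[1]*np.sin(th),v[0]*np.sin(th)+v[1]*np.cos(th)])
    s=(30+8*np.sin(th))/np.cos(th)
    o=np.array([-18.5,-85])-Rm((-17,s))
    return j2w(*(o+Rm((xoff,yb)))), th+JA+np.pi/2
E
cat > bar.py <<'E'
from h import *
for n in("scene","top"):
    im=optics.camera(n)
    for b in blobs(im,(20,120,120),(36,255,255),60)[:3]:
        w=cast(n,b.reshape(-1,2),28)
        if 480<w.mean(0)[0]<740 and abs(w.mean(0)[1])<180:
            r=cv2.minAreaRect(w.astype(np.float32));print(n,np.round(r[1],1),round(r[2]-11.33,2),"jig",w2j(cv2.boxPoints(r)))
E
python3 - <<'E'
import bar
from h import *
p,y=swing(.593,208,-37); print(p,y); delta((*p,70),y)
for th in(.593,.0):
    for q in((-9,230),(-9,0),(9,0)): print(th,q,w2j([swing(th,q[1],q[0])[0]]))
E
```

```text
scene [ 22.3 159.8] 35.38 jig [[-75.9, 15.4], [16.6, -114.9], [34.8, -102.1], [-57.7, 28.2]]
scene [10.2 96. ] -1.84 jig [[21.1, 104.8], [18.1, 8.9], [28.3, 8.6], [31.4, 104.5]]
top [19.9 54.2] 33.01 jig [[-84.0, 25.0], [-54.5, -20.5], [-37.8, -9.6], [-67.3, 35.8]]
[509.68026978  23.45876799] 2.361542131045854
shift cm [ 9.67 -3.59  1.47] roll -0.002 | tcp [603.6 -19.3  84.5] yaw 2.36 F [-0.2 -0.6  0.2] w 0.499 t 6.7 q6 -0.91
0.593 (-9, 230) [[-117.2, 75.7]]
0.593 (-9, 0) [[11.4, -115.0]]
0.593 (9, 0) [[26.3, -104.9]]
0.0 (-9, 230) [[-10.5, 115.0]]
0.0 (-9, 0) [[-10.5, -115.0]]
0.0 (9, 0) [[7.5, -115.0]]
```

Request:
{"fn": "play_rows", "kwargs": {"steps": [{"x":3,"y":-1.2,"z":0,"roll":0},{"x":7,"y":-2.6,"z":0,"roll":0},{"x":9.7,"y":-3.6,"z":0,"roll":0},{"x":9.7,"y":-3.6,"z":0,"roll":0},{"x":9.7,"y":-3.6,"z":0,"roll":0},{"x":9.7,"y":-3.6,"z":0,"roll":0},{"x":9.7,"y":-3.6,"z":0,"roll":0}], "jaw": 0}}

```text
clock: 7.4
eef_pos: [510.9, 23.1, 85.4]
eef_rot: [0.381, 0.924, -0.0, -0.0]
ft_force: [0.7, 1.0, -0.2]
gripper_width: 0.005
finger_force: 0.0
```

```bash
python3 look.py w2; python3 - <<'E'
import bar
from h import *
p,y=swing(.593,208,-37); delta((*p,15),y)
E
```

```text
shift cm [-4.84  5.92 -3.46] roll -0.006 | tcp [510.9  23.1  85.4] yaw 2.359 F [ 0.7  1.  -0.2] w 0.005 t 7.4 q6 -0.85
yellow [544.7  41.6] [18.9 71.2] 46.7 [[512.4000244140625, 59.099998474121094], [564.0999755859375, 10.300000190734863], [577.0999755859375, 24.0], [525.2999877929688, 72.80000305175781]] jig [[-118.5, 76.2], [-77.3, 18.2], [-61.9, 29.1], [-103.1, 87.2]]
yellow [647.   86.7] [16.7 67.5] 11.2 [[632.2999877929688, 118.19999694824219], [645.4000244140625, 51.900001525878906], [661.7000122070312, 55.20000076293945], [648.5999755859375, 121.4000015258789]] jig [[10.7, 110.6], [10.5, 43.1], [27.2, 43.1], [27.4, 110.6]]
scene [ 22.8 233.2] 35.09 jig [[-118.0, 75.5], [16.1, -115.3], [34.7, -102.2], [-99.4, 88.6]]
scene [10.7 98.5] -0.16 jig [[20.0, 105.1], [19.7, 6.7], [30.4, 6.6], [30.7, 105.1]]
top [ 20.3 110. ] 35.12 jig [[-51.4, -24.0], [11.9, -114.1], [28.5, -102.4], [-34.8, -12.4]]
shift cm [ 0.08 -0.06  7.06] roll -0.002 | tcp [510.7  23.3  85.6] yaw 2.359 F [-0.4 -0.2  0.1] w 0.001 t 7.55 q6 -0.85
```

View pics/w2.png

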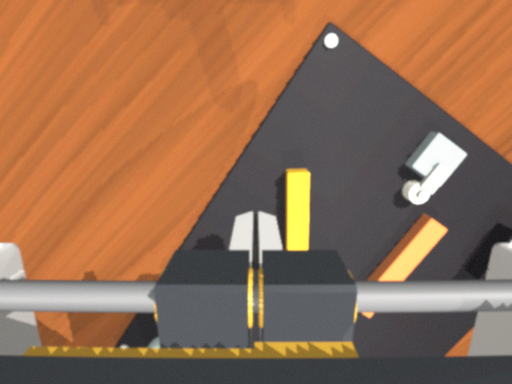

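All agrees: free-end corner at jig (-118,76), heel corner at (12,-114). In the picture the shut fingers (230–282, 212) are left of the bar (285–310), with the roller at (417,192). I'll descend beside the bar and compute the swing rows.

Request:
{"fn": "play_rows", "kwargs": {"steps": [{"x":0,"y":0,"z":4,"roll":0},{"x":0,"y":0,"z":6,"roll":0},{"x":0,"y":0,"z":7,"roll":0},{"x":0,"y":0,"z":7,"roll":0},{"x":0,"y":0,"z":7,"roll":0}]}}

```text
clock: 8.05
eef_pos: [511.1, 23.6, 16.8]
eef_rot: [0.381, 0.925, 0.0, 0.001]
ft_force: [0.2, 0.6, 0.9]
gripper_width: 0.007
finger_force: 0.0
```

```bash
cat > sw.py <<'E'
from h import *
import sys
# rows: list of th ; finger at xoff
xo=float(sys.argv[1]);st=robot.get_state()
for th in map(float,sys.argv[2:]):
    p,y=swing(th,208,xo); print(th,w2j([p]),end=" ");delta((*p,15),y,st)
E
python3 sw.py -22 .593 .56 .52 .48 .44 .40 .36 .32 | cut -d'|' -f1; python3 -c "
from h import *
delta((0,0,0),0)"
```

```text
0.593 [[-115.7, 50.2]] shift cm [0.09 1.39 0.18] roll -0.002 
0.56 [[-111.8, 54.3]] shift cm [0.22 1.95 0.18] roll 0.031 
0.52 [[-106.7, 59.0]] shift cm [0.33 2.63 0.18] roll 0.071 
0.48 [[-101.4, 63.5]] shift cm [0.4  3.31 0.18] roll 0.111 
0.44 [[-95.9, 67.7]] shift cm [0.44 4.01 0.18] roll 0.151 
0.4 [[-90.1, 71.5]] shift cm [0.44 4.7  0.18] roll 0.191 
0.36 [[-84.1, 75.1]] shift cm [0.4  5.4  0.18] roll 0.231 
0.32 [[-77.9, 78.4]] shift cm [0.33 6.1  0.18] roll 0.271 
shift cm [ 34.61 -37.69   1.59] roll 2.36 | tcp [511.1  23.6  16.8] yaw 2.36 F [0.2 0.6 0.9] w 0.007 t 8.05 q6 -0.85
```

Request:
{"fn": "play_rows", "kwargs": {"steps": [{"x":0.1,"y":0.7,"z":0.1,"roll":0},{"x":0.1,"y":1.2,"z":0.1,"roll":0},{"x":0.15,"y":1.5,"z":0.1,"roll":0.01},{"x":0.2,"y":1.95,"z":0.1,"roll":0.03},{"x":0.3,"y":2.3,"z":0.1,"roll":0.05},{"x":0.35,"y":2.65,"z":0.1,"roll":0.07},{"x":0.4,"y":3.0,"z":0.1,"roll":0.09},{"x":0.4,"y":3.3,"z":0.1,"roll":0.11}]}}

```text
clock: 8.85
eef_pos: [530.4, 50.3, 14.7]
eef_rot: [0.432, 0.902, -0.0, -0.0]
ft_force: [-1.8, -0.9, 1.6]
gripper_width: 0.005
finger_force: 0.9
```

```bash
python3 bar.py; python3 sw.py -22 .44 .40 .36 .32 .28 .24 .20 | cut -d'|' -f1
```

```text
scene [ 22.1 233.2] 28.83 jig [[-100.9, 89.2], [11.5, -115.0], [30.9, -104.4], [-81.5, 99.9]]
scene [10.3 96. ] -0.36 jig [[20.1, 104.7], [19.5, 8.7], [29.9, 8.7], [30.5, 104.7]]
top [20.3 88.7] 28.89 jig [[-36.2, -35.9], [6.6, -113.6], [24.4, -103.8], [-18.5, -26.1]]
0.44 [[-95.9, 67.7]] shift cm [ 0.02  0.71 -0.03] roll 0.041 
0.4 [[-90.1, 71.5]] shift cm [ 0.09  1.4  -0.03] roll 0.081 
0.36 [[-84.1, 75.1]] shift cm [ 0.13  2.1  -0.03] roll 0.121 
0.32 [[-77.9, 78.4]] shift cm [ 0.13  2.8  -0.03] roll 0.161 
0.28 [[-71.5, 81.3]] shift cm [ 0.1   3.5  -0.03] roll 0.201 
0.24 [[-65.0, 83.9]] shift cm [ 0.03  4.21 -0.03] roll 0.241 
0.2 [[-58.3, 86.3]] shift cm [-0.07  4.9  -0.03] roll 0.281
```

Request:
{"fn": "play_rows", "kwargs": {"steps": [{"x":0,"y":0.35,"z":0,"roll":0.02},{"x":0,"y":0.7,"z":0,"roll":0.04},{"x":0.1,"y":1.05,"z":0,"roll":0.06},{"x":0.1,"y":1.4,"z":0,"roll":0.08},{"x":0.1,"y":1.75,"z":0,"roll":0.1},{"x":0.1,"y":2.1,"z":0,"roll":0.12},{"x":0.1,"y":2.45,"z":0,"roll":0.14},{"x":0.1,"y":2.8,"z":0,"roll":0.16}]}}

```text
clock: 9.75
eef_pos: [552.0, 68.5, 14.8]
eef_rot: [0.503, 0.864, -0.0, 0.0]
ft_force: [-1.2, -0.9, -0.8]
gripper_width: 0.004
finger_force: 0.6
```

```bash
python3 bar.py; python3 sw.py -22 .32 .28 .24 .20 .16 .12 .08 | cut -d'|' -f1
```

```text
scene [ 23.1 232.8] 20.78 jig [[-73.7, 103.1], [8.9, -114.6], [30.5, -106.4], [-52.1, 111.3]]
scene [10.7 97.5] -0.16 jig [[20.0, 104.7], [19.7, 7.2], [30.4, 7.2], [30.7, 104.7]]
top [ 20.  101.2] 20.83 jig [[-29.9, -20.5], [6.1, -115.1], [24.8, -108.0], [-11.1, -13.4]]
0.32 [[-77.9, 78.4]] shift cm [ 0.09 -0.05  0.  ] roll 0.001 
0.28 [[-71.5, 81.3]] shift cm [0.17 0.65 0.  ] roll 0.041 
0.24 [[-65.0, 83.9]] shift cm [0.21 1.36 0.  ] roll 0.081 
0.2 [[-58.3, 86.3]] shift cm [0.22 2.06 0.  ] roll 0.121 
0.16 [[-51.5, 88.3]] shift cm [0.2  2.77 0.  ] roll 0.161 
0.12 [[-44.6, 89.9]] shift cm [0.14 3.48 0.  ] roll 0.201 
0.08 [[-37.6, 91.3]] shift cm [0.05 4.18 0.01] roll 0.241
```

Request:
{"fn": "play_rows", "kwargs": {"steps": [{"x":0.1,"y":0.35,"z":0,"roll":0.03},{"x":0.15,"y":0.7,"z":0,"roll":0.05},{"x":0.2,"y":1.05,"z":0,"roll":0.07},{"x":0.2,"y":1.4,"z":0,"roll":0.09},{"x":0.2,"y":1.75,"z":0,"roll":0.11},{"x":0.2,"y":2.05,"z":0,"roll":0.13},{"x":0.2,"y":2.4,"z":0,"roll":0.15},{"x":0.2,"y":2.75,"z":0,"roll":0.17}]}}

```text
clock: 10.65
eef_pos: [574.8, 83.9, 14.8]
eef_rot: [0.574, 0.819, 0.0, -0.0]
ft_force: [-1.6, -0.3, 0.8]
gripper_width: 0.003
finger_force: 0.9
```

```bash
python3 bar.py; python3 sw.py -22 .16 .12 .08 .04 0 | cut -d'|' -f1
```

```text
scene [ 23.7 226.8] 11.99 jig [[-43.7, 109.0], [3.4, -112.9], [26.6, -108.0], [-20.6, 113.9]]
top [ 19.9 117.6] 11.72 jig [[-23.5, 1.3], [0.4, -113.9], [20.0, -109.8], [-3.9, 5.3]]
0.16 [[-51.5, 88.3]] shift cm [ 0.    0.03 -0.01] roll -0.009 
0.12 [[-44.6, 89.9]] shift cm [ 0.07  0.73 -0.01] roll 0.031 
0.08 [[-37.6, 91.3]] shift cm [ 0.09  1.44 -0.01] roll 0.071 
0.04 [[-30.6, 92.3]] shift cm [ 0.09  2.16 -0.01] roll 0.111 
0.0 [[-23.5, 93.0]] shift cm [ 0.05  2.87 -0.01] roll 0.151
```

Request:
{"fn": "play_rows", "kwargs": {"steps": [{"x":0.1,"y":0.3,"z":0,"roll":0.02},{"x":0.1,"y":0.6,"z":0,"roll":0.04},{"x":0.1,"y":0.9,"z":0,"roll":0.06},{"x":0.1,"y":1.1,"z":0,"roll":0.07},{"x":0.1,"y":1.3,"z":0,"roll":0.08},{"x":0.1,"y":1.5,"z":0,"roll":0.09},{"x":0.1,"y":1.7,"z":0,"roll":0.1},{"x":0.1,"y":1.8,"z":0,"roll":0.11}]}}

```text
clock: 11.55
eef_pos: [591.5, 91.1, 14.7]
eef_rot: [0.618, 0.786, 0.0, 0.0]
ft_force: [-2.1, 0.4, 1.0]
gripper_width: 0.005
finger_force: 0.8
```

```bash
python3 bar.py; python3 sw.py -19 .04 0 ; python3 look.py w3
```

```text
scene [ 23.7 218.3] 6.31 jig [[-23.4, 105.4], [0.6, -111.6], [24.1, -108.9], [0.1, 108.0]]
scene [11.3 59.3] -1.53 jig [[20.4, 105.3], [18.9, 46.0], [30.1, 45.7], [31.7, 105.0]]
top [ 19.9 122.9] 6.59 jig [[-15.4, 8.8], [-1.3, -113.3], [18.5, -111.0], [4.4, 11.1]]
0.04 [[-27.6, 92.4]] shift cm [ 0.03  0.69 -0.03] roll 0.001 | tcp [591.7  90.9  14.7] yaw 1.81 F [-0.9  0.6  0.3] w 0.004 t 11.65 q6 -0.18
0.0 [[-20.5, 93.0]] shift cm [ 0.06  1.4  -0.03] roll 0.041 | tcp [591.7  90.9  14.7] yaw 1.81 F [-0.9  0.6  0.3] w 0.004 t 11.65 q6 -0.18
shift cm [ -5.71  -1.86 -10.53] roll -0.555 | tcp [591.7  90.9  14.7] yaw 1.81 F [-0.9  0.6  0.3] w 0.004 t 11.65 q6 -0.18
yellow [611.4 103. ] [18.1 37.8] 17.8 [[597.0, 118.30000305175781], [608.5, 82.30000305175781], [625.7000122070312, 87.80000305175781], [614.2000122070312, 123.80000305175781]] jig [[-23.9, 117.6], [-19.6, 80.1], [-1.7, 82.1], [-5.9, 119.7]]
```

View pics/w3.png

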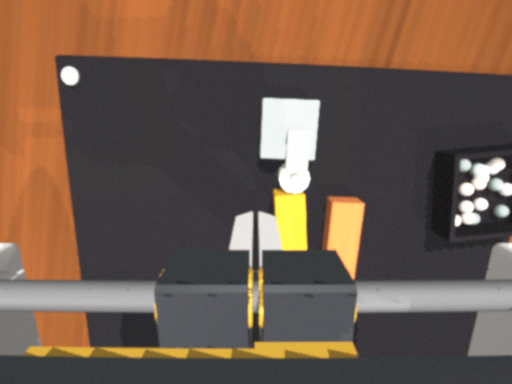

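The bar's end (273–306,190) is under the roller (294,178), with the fence close on the right at (345,200) and low forces. I'll close the last 14 mm gently.

Request:
{"fn": "play_rows", "kwargs": {"steps": [{"x":0,"y":0.15,"z":0,"roll":0.01},{"x":0.05,"y":0.3,"z":0,"roll":0.02},{"x":0.05,"y":0.45,"z":0,"roll":0.03},{"x":0.05,"y":0.6,"z":0,"roll":0.04},{"x":0.05,"y":0.7,"z":0,"roll":0.04},{"x":0.05,"y":0.8,"z":0,"roll":0.04}]}}

```text
clock: 12.3
eef_pos: [598.9, 93.3, 14.8]
eef_rot: [0.633, 0.774, 0.0, -0.0]
ft_force: [-1.6, 1.1, 0.2]
gripper_width: 0.002
finger_force: 0.8
```

Request:
{"fn": "play_rows", "kwargs": {"steps": [{"x":0,"y":0.1,"z":0,"roll":0},{"x":0,"y":0.2,"z":0,"roll":0},{"x":0,"y":0.3,"z":0,"roll":0},{"x":0,"y":0.3,"z":0,"roll":0}]}}

```text
clock: 12.7
eef_pos: [601.1, 93.8, 14.7]
eef_rot: [0.633, 0.774, -0.001, -0.001]
ft_force: [-5.9, 1.2, 2.8]
gripper_width: 0.011
finger_force: 2.3
```

```bash
python3 bar.py; python3 sw.py -19 .04 0
```

```text
scene [ 23.4 216. ] 3.28 jig [[-12.2, 105.1], [0.2, -110.6], [23.5, -109.2], [11.2, 106.5]]
top [ 19.9 126.2] 3.4 jig [[-9.6, 13.3], [-2.1, -112.7], [17.8, -111.5], [10.3, 14.5]]
0.04 [[-27.6, 92.4]] shift cm [-0.04 -0.3  -0.03] roll -0.039 | tcp [601.2  93.8  14.7] yaw 1.77 F [-4.5  0.6  1.4] w 0.002 t 12.8 q6 -0.14
0.0 [[-20.5, 93.0]] shift cm [ 0.02  0.41 -0.03] roll 0.001 | tcp [601.2  93.8  14.7] yaw 1.77 F [-4.5  0.6  1.4] w 0.002 t 12.8 q6 -0.14
```

Request:
{"fn": "play_rows", "kwargs": {"steps": [{"x":0,"y":0.1,"z":0,"roll":0},{"x":0,"y":0.2,"z":0,"roll":0},{"x":0,"y":0.2,"z":0,"roll":0}]}}

```text
clock: 13.1
eef_pos: [604.5, 94.1, 14.8]
eef_rot: [0.633, 0.774, 0.0, 0.001]
ft_force: [-1.3, -0.1, -0.8]
gripper_width: 0.008
finger_force: 0.7
```

Request:
{"fn": "play_rows", "kwargs": {"steps": [{"x":0,"y":0.1,"z":0,"roll":0},{"x":0,"y":0.2,"z":0,"roll":0},{"x":0,"y":0.2,"z":0,"roll":0}]}}

```text
clock: 13.4
eef_pos: [606.8, 94.2, 15.2]
eef_rot: [0.633, 0.774, 0.001, 0.001]
ft_force: [0.6, -0.7, -0.4]
gripper_width: 0.002
finger_force: 0.0
```

```bash
python3 bar.py; python3 sw.py -19 0
```

```text
scene [ 38.3 214.3] -2.28 jig [[-5.7, 104.7], [-14.3, -109.4], [24.0, -110.9], [32.5, 103.2]]
top [ 19.5 127. ] 0.06 jig [[-8.8, 14.2], [-8.7, -112.8], [10.9, -112.8], [10.7, 14.2]]
0.0 [[-20.5, 93.0]] shift cm [ 0.07 -0.13  0.02] roll 0.001 | tcp [606.5  94.3  15.2] yaw 1.77 F [0.3 0.7 0.4] w 0.001 t 13.5 q6 -0.14
```

The roller snapped in and the bar is in line (0.00 rad, x edges -9 and +9 after view bias). Now I'll press.

Request:
{"fn": "play_rows", "kwargs": {"steps": [{"x":0,"y":0.1,"z":0,"roll":0},{"x":0,"y":0.2,"z":0,"roll":0},{"x":0,"y":0.2,"z":0,"roll":0}]}}

```text
clock: 13.8
eef_pos: [606.8, 94.5, 15.0]
eef_rot: [0.633, 0.774, -0.001, -0.001]
ft_force: [-4.9, -2.8, 3.9]
gripper_width: 0.002
finger_force: 2.5
```

Request:
{"fn": "play_rows", "kwargs": {"steps": [{"x":0,"y":0.1,"z":0,"roll":0},{"x":0,"y":0.1,"z":0,"roll":0},{"x":0,"y":0.1,"z":0,"roll":0}]}}

```text
clock: 14.1
eef_pos: [606.8, 94.5, 14.9]
eef_rot: [0.633, 0.774, -0.002, -0.001]
ft_force: [-7.8, -2.0, 5.3]
gripper_width: -0.002
finger_force: 3.8
```

Request:
{"fn": "play_rows", "kwargs": {"steps": [{"x":0,"y":0.1,"z":0,"roll":0},{"x":0,"y":0.2,"z":0,"roll":0},{"x":0,"y":0.2,"z":0,"roll":0},{"x":0,"y":0.2,"z":0,"roll":0}]}}

```text
clock: 14.5
eef_pos: [606.8, 94.5, 14.9]
eef_rot: [0.633, 0.774, -0.004, -0.003]
ft_force: [-12.8, -3.8, 9.3]
gripper_width: 0.002
finger_force: 6.3
```

Request:
{"fn": "play_rows", "kwargs": {"steps": [{"x":0,"y":0.05,"z":0,"roll":0},{"x":0,"y":0.05,"z":0,"roll":0},{"x":0,"y":0.05,"z":0,"roll":0}]}}

```text
clock: 14.8
eef_pos: [606.8, 94.6, 14.9]
eef_rot: [0.633, 0.774, -0.004, -0.003]
ft_force: [-12.7, -3.9, 10.4]
gripper_width: 0.001
finger_force: 6.9
```

Request:
{"fn": "play_rows", "kwargs": {"steps": [{"x":0,"y":0.08,"z":0,"roll":0},{"x":0,"y":0.08,"z":0,"roll":0},{"x":0,"y":0.08,"z":0,"roll":0},{"x":0,"y":0.08,"z":0,"roll":0},{"x":0,"y":0.08,"z":0,"roll":0},{"x":0,"y":0.08,"z":0,"roll":0},{"x":0,"y":0.08,"z":0,"roll":0},{"x":0,"y":0.08,"z":0,"roll":0}]}}

```text
clock: 15.6
eef_pos: [606.8, 94.5, 15.0]
eef_rot: [0.633, 0.774, -0.005, -0.004]
ft_force: [-15.1, -3.6, 11.2]
gripper_width: 0.006
finger_force: 7.8
```

```bash
python3 bar.py; python3 look.py w4
```

```text
scene [ 38.2 214.2] -3.64 jig [[-4.9, 104.9], [-18.5, -108.9], [19.6, -111.3], [33.2, 102.5]]
top [ 19.8 129.1] 0.06 jig [[-9.1, 16.9], [-9.0, -112.2], [10.9, -112.2], [10.7, 17.0]]
shift cm [ -5.84  -3.32 -10.46] roll -0.595 | tcp [606.8  94.6  15. ] yaw 1.77 F [-14.9  -3.6  11.5] w 0.006 t 15.7 q6 -0.14
yellow [627.2 107.3] [18.1 39.1] 12.4 [[614.2000122070312, 124.4000015258789], [622.5999755859375, 86.19999694824219], [640.2000122070312, 90.0999984741211], [631.7999877929688, 128.3000030517578]] jig [[-5.8, 120.3], [-5.1, 81.2], [13.0, 81.5], [12.3, 120.7]]
```

View pics/w4.png

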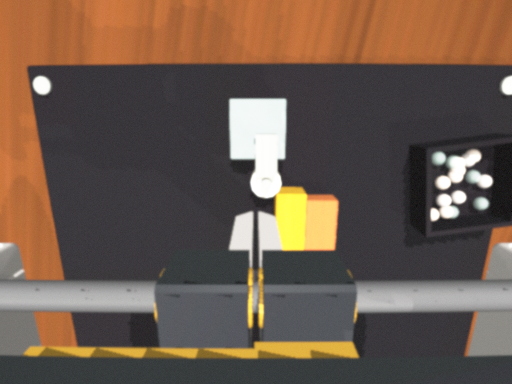

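The bar (277–307) lies flat against the fence (305–337), and the roller at (265,182) is behind its near edge. I'll check heel seating against the stop, the fence end and the roller.

```bash
python3 - <<'E'
from h import *
st=robot.get_state();im=cv2.cvtColor(cv2.imread("pics/w4.png"),cv2.COLOR_BGR2RGB)
hsv=cv2.cvtColor(im,cv2.COLOR_RGB2HSV)
for r in range(182,202,2): print(r,im[r,291].tolist(),im[r,325].tolist())
for nm,uv,z in(("bar end",(291,187.5),28),("fence end",(325,195.5),24),("roller",(265.5,182),24),("housing front",(250,159.5),24)): print(nm,w2j(cast("wrist",uv,z,st)))
top=optics.camera("top");g=cv2.cvtColor(top,cv2.COLOR_RGB2HSV)
# heel stop and bar heel in top view
from numpy import array
m=cv2.inRange(g,array((0,0,140)),array((180,60,255)))
for b in cv2.findContours(m,0,1)[0]:
    q=b.reshape(-1,2); w=cast("top",q,26); j=array(w2j(w))
    if cv2.contourArea(b)>60 and -150<j[:,1].mean()<-100 and -10<j[:,0].mean()<40: print("stop",np.round(cv2.minAreaRect(j.astype(np.float32))[1],1),"y max",np.sort(j[:,1])[-4:], "x",j[:,0].min(),j[:,0].max(),"y min",j[:,1].min())
p=[(u,v) for u,v in [(0,0)]]
# profile along jig y at x=0
Rm=cv2.Rodrigues(optics.camera_params("top")["rvec"])[0];P=optics.camera_params("top");f=192/np.tan(np.radians(P["fovy"]/2))
K=array([[f,0,P["cx"]],[0,f,P["cy"]],[0,0,1]])
for y in range(-122,-104,1):
    w=j2w(0,y);uv=cv2.projectPoints(array([[*w,28.]]),P["rvec"],P["tvec"],K,array([P["k1"],0,0,0,0.]))[0].ravel()
    print(y,uv.round(1),cv2.getRectSubPix(top,(1,1),tuple(map(float,uv))).ravel())
E
```

```text
182 [57, 51, 58] [60, 55, 61]
184 [57, 53, 56] [62, 56, 61]
186 [134, 104, 57] [57, 53, 59]
188 [227, 178, 58] [58, 53, 57]
190 [234, 182, 55] [57, 53, 59]
192 [238, 190, 57] [60, 53, 57]
194 [255, 243, 71] [132, 83, 60]
196 [255, 253, 81] [218, 128, 77]
198 [255, 254, 85] [227, 135, 78]
200 [255, 254, 86] [252, 171, 98]
bar end [[2.9, 120.7]]
fence end [[24.0, 114.8]]
roller [[-11.9, 123.0]]
housing front [[-21.1, 136.5]]
stop [23.6 81.3] y max [-112.2 -111.9 -111.5 -111.4] x -27.5 53.7 y min -135.1
-122 [314.2 165.5] [191 201 199]
-121 [313.8 165.6] [191 200 198]
-120 [313.5 165.6] [192 200 198]
-119 [313.1 165.7] [192 199 197]
-118 [312.8 165.8] [192 199 196]
-117 [312.5 165.9] [193 199 194]
-116 [312.1 165.9] [194 199 192]
-115 [311.8 166. ] [200 196 174]
-114 [311.4 166.1] [209 193 147]
-113 [311.1 166.1] [219 192 121]
-112 [310.8 166.2] [230 201 106]
-111 [310.4 166.3] [240 210  96]
-110 [310.1 166.4] [248 217  86]
-109 [309.7 166.4] [249 219  85]
-108 [309.4 166.5] [249 219  85]
-107 [309.  166.6] [249 220  86]
-106 [308.7 166.6] [249 220  86]
-105 [308.4 166.7] [249 219  86]
```

The bar's top end (row 193) against the fence's (row 199), and a stop-to-bar transition with no dark gap, show the heel is seated. It has been pressed at about 15 N for over a second. I'll back off and rise.

Request:
{"fn": "play_rows", "kwargs": {"steps": [{"x":0,"y":-0.2,"z":0,"roll":0},{"x":0,"y":-0.5,"z":0,"roll":0},{"x":-0.1,"y":-1.2,"z":0,"roll":0},{"x":-0.2,"y":-2.5,"z":0,"roll":0},{"x":-0.2,"y":-3,"z":-2,"roll":0},{"x":-0.2,"y":-3,"z":-6,"roll":0},{"x":-0.2,"y":-3,"z":-10,"roll":0},{"x":-0.2,"y":-3,"z":-10,"roll":0}]}}

```text
clock: 16.6
eef_pos: [587.6, 88.3, 122.6]
eef_rot: [0.633, 0.774, 0.005, 0.006]
ft_force: [0.7, 0.2, 0.3]
gripper_width: 0.005
finger_force: 0.0
```

```bash
python3 bar.py; python3 look.py w5
```

```text
scene [ 38.3 227.3] -1.16 jig [[-5.6, 117.2], [-10.2, -110.1], [28.1, -110.9], [32.7, 116.4]]
top [ 20.3 109.7] -0.52 jig [[-9.2, -3.0], [-10.2, -112.7], [10.1, -112.9], [11.1, -3.2]]
shift cm [-5.65 -0.84 -0.37] roll -0.595 | tcp [584.1  88.  116.3] yaw 1.77 F [-0.  -0.3 -0.3] w 0.006 t 16.7 q6 -0.15
yellow [640.5  82.5] [36.3 89.5] 11.3 [[613.9000244140625, 122.80000305175781], [631.4000244140625, 35.0], [667.0, 42.099998474121094], [649.5, 129.89999389648438]] jig [[-6.4, 118.8], [-6.4, 29.3], [29.8, 29.2], [29.9, 118.8]]
yellow [657.3 -83.9] [146.8  17.6] 11.0 [[583.5999755859375, -89.30000305175781], [586.9000244140625, -106.5], [731.0999755859375, -78.5999984741211], [727.7000122070312, -61.29999923706055]] jig [[-77.8, -83.2], [-77.9, -100.8], [68.9, -101.7], [69.0, -84.1]]
```

View pics/w5.png

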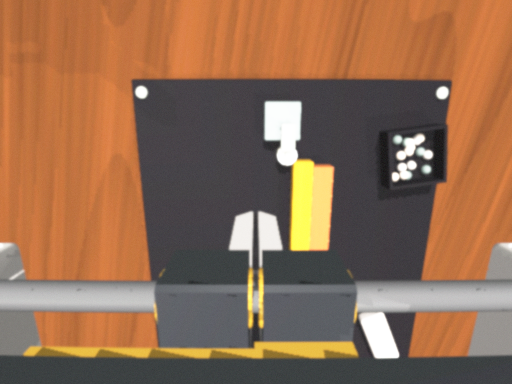

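The bar (290–313) stays flush on the fence with the roller (287,155) behind its near edge. The gripper is clear.

Request:
{"fn": "play_rows", "kwargs": {"steps": [{"x":0,"y":0,"z":0,"roll":0},{"x":0,"y":0,"z":0,"roll":0},{"x":0,"y":0,"z":0,"roll":0}]}}

```text
clock: 17.05
eef_pos: [582.2, 87.8, 113.3]
eef_rot: [0.633, 0.774, -0.001, -0.001]
ft_force: [0.4, 1.2, 0.7]
gripper_width: 0.003
finger_force: 0.0
```

```bash
python3 -c "
from workcell import robot
print(robot.hand_in())"
```

```text
the job is handed in; nothing more can be done
None
```

The job is handed in at about 17 s: in the last pictures the bar lies in line on the fence with the roller behind it and, as far as they show, its heel on the stop, after a press of about 15 N for over 0.8 s; hand-in gave no verdict back.

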